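Fit the collimator tube on the light base and hold it home

TASK

Pull the long tube with the knurled collar up out of its upright holder and put it, collar down, over the spigot on the white light base. The collar will ride on the spigot's pin: turn it until a hidden keyway drops over the pin, then push the tube fully home against the spring seat and finish still gripping it and holding it pushed down. Leave the eyepiece, the objectives, the dish and the bottle where they stand.

Things in the scene. Friction and masses are not known exactly. Their poses are not given: they have to be found in the camera images.
- tube_mid (a point): Centre (half-way up) of the loose collimator tube, 130 mm long, about 160 g, standing collar down in its holder; z runs up along it. From the foot: 34 mm of bare-metal knurled collar, 46 mm diameter (tapering over the next 8 mm); smooth black barrel, 28 mm diameter; top 40 mm a knurled black head, 34 mm diameter (ribs 36 mm), centre 45 mm above this point: the place to grip.
- tube_foot (a point): Centre of the tube's underside, 65 mm below its centre; axes as the tube. It is the mouth of a 26 mm bore, 32 mm deep, with four keyways in its wall 90 degrees apart (10.5 mm wide, 18 mm high, open at the foot). They cannot be seen from outside and nothing marks them.
- holder_rim (a point): Centre of the mouth of the fixed grey upright cup in which the tube stands: 60 mm high, 62 mm outside diameter (84 mm at its flat foot), bore 54 mm, inner floor 6 mm above the bench. The shorter cup is not it. The two cups and the light base change places between starts.
- spigot_foot (a point): Foot of the upright spigot, on its axis and on top of the fixed white light base (160 x 130 mm), 45 mm above the bench; z up. The spigot is a metal post, 23 mm diameter, straight for 30 mm, then a 45-degree cone up to the tip.
- pin_level (a point): On the spigot's axis at the upper face of its one pin, 24 mm above its foot (pin 5 mm wide, 6 mm high, sticking out 5.5 mm). The pin's direction changes between starts, unrelated to these axes. The tube's foot rests at this level until a keyway is within about 0.15 rad of the pin: turning by 90 degrees at most finds it; 3 to 5 N of push is enough to feel it. The pin stays in the keyway on the way down.
- spigot_tip (a point): Tip of the spigot's cone, 37 mm above its foot.
- seat (a joint): Travel of the sprung steel ring round the spigot's foot: 0 up (its top 12 mm above the spigot's foot), 0.005 m fully down on its stop (7 mm above). It pushes up with 4 N at the top and 10 N at the bottom, more than the tube's weight, so the tube is home only while pushed. The tube's foot meets it once a keyway is over the pin.
- eyepiece_mid (a point): Centre of a bystander: loose black eyepiece, 41 mm diameter at its head, 102 mm tall, standing in the shorter grey cup. Leave alone.
- pot_rim (a point): Centre of the mouth of the fixed shorter grey cup, 55 mm high, 56 mm diameter (84 mm at its flat foot), which holds the eyepiece.
- objective_a: Bystander: loose steel microscope objective standing on the bench, 24 mm diameter, 42 mm tall; origin at its underside. Leave alone.
- objective_b: Bystander: a second such objective. Leave alone.
- dish: Bystander: loose clear round dish, 90 mm diameter, 14 mm high; origin at its underside. Leave alone.
- oil: Bystander: loose small amber bottle, 32 mm diameter, 60 mm tall; origin at its underside. Leave alone.

How it is judged:
By the outcome, as a careful person would: the job done as asked, in the order asked, and still so for the second after the job is handed in, while the arm keeps its last pose, push and grip.
It also fails if it takes over 58 s, if anything falls off the work surface, if the arm or the gripper's body presses on something with over 40 N, if the wrist force passes 120 N, or if a joint passes its speed limit or range.

ROBOT

A 6-joint arm with a two-finger parallel gripper is mounted at the origin on the work surface. World frame = base frame: x ahead of the robot, y to its left, z up, the work surface at z = 0. Lengths are in m, angles in degrees, forces in N, time in s.
With the tool pointing down it reaches from about 0.325 to 0.85 m from the base axis. Payload 15.5 kg.
Tool frame: the origin (TCP) lies at the centre of the arm's flange, where the gripper is bolted on; the fingertips stand 191 mm ahead of it and the grasp point (between the pads) lies 172 mm ahead of it; z points along the fingers, y is the line along which they close (so a half turn about z gives the same grasp; the last joint's range is limited). The gripper opens to 91 mm and grips with 3 to 60 N. Pads are 32 mm wide; open, the fingers measure 118 mm over their backs; the gripper's body (76 mm by 178 mm) begins 60 mm behind the grasp point.
Start: joints at [-77.607, 28.281, 77.091, -0, 74.628, -5.472], TCP at [0.192, -0.595, 0.405] pointing down, gripper open.
Joint ranges: [-166.48, 166.48], [-47.26, 123.95], [12.59, 153.08], [-70.14, 250.14], [6.76, 159.57], [-176.63, 176.63]. Speed limits (degrees/s): [108.29, 108.29, 147.25, 172.46, 172.46, 172.46].

INTERFACE

Orientations are given as [roll, pitch, yaw] about the fixed x, y, z axes, in that order (R = Rz(yaw) Ry(pitch) Rx(roll)).
In Python, from station import readout, camera, order gives the robot as it stands.
- The arm moves only by the tool play_rows, never from a script. Its argument "deltas" is a list that holds one entry, the list of rows, each a list of 7 numbers: the shift along the tool's x, y, z normalised to -1 to 1, where 1 is 15 cm, then the turn, a rotation vector about the tool's x, y, z normalised to -1 to 1, where 1 is 90 degrees, then the opening, from 0 (shut) to 1 (fully open). A call has 1 to 8 rows; each row is the pose to reach, as a shift and turn from the pose commanded when the call began, along the tool's axes at that moment; what a row does not reach only later rows make up. A row lasts 1/10 s, in which the tool goes at most 50 mm and 8.59 degrees, less where a joint would pass 70% of its speed; a pose out of reach is approached as far as the arm can. A call with a number of a shift or a turn outside -1 to 1 is refused whole. A call with a gripper value outside its range is refused whole. The fingers move at their own pace and stop on an object; "force" is the grip in N (left out, the last holds). Time passes only in rows, so rows that repeat a pose let the fingers close. It gives the time, the measured TCP pose, the force, the opening and the grip force at its end, in the units of the state.
- readout.sense(): the state, without advancing time (a new reading comes with each control period).
- camera(name): name is "scene" or "top" or "wrist"; returns a dict with "color" (480x640x3 uint8, red, green, blue), "fx", "fy", "cx", "cy" (pixels), "k1" (the pictures are not rectified: a ray, as slopes to the right and down, at radius r is drawn at 1 + k1 r^2 times it, then the intrinsics apply), "xyz" and "attitude" of the camera in the world; the wrist camera has in their place "hand_eye" (4x4, takes a point from camera to tool coordinates, whose origin is the TCP and whose axes are the flange's). Camera axes: x right, y down, z forward; pixel columns grow to the right and rows downward; lengths in m; the calibration is good to about 2 mm. A picture is of the moment at which its call begins: read the wrist's pose just before it. There is no depth.
- order.hand_in(): hands the job in; it is judged then, once.
The state is a dict: "time": time; "joints": joint angles; "qd": joint speeds; "tau": joint torques, N m; "eef_pos": TCP position; "tool_rot": TCP orientation; "force": force on the tool from outside, world axes, zero at the start; "torque": the same for the moment, N m; "gripper_width": opening from 0.0 (shut) to 1.0 (fully open); "grip_force": force on a finger pad.
Only numpy, scipy, OpenCV 4.12 (cv2) and the standard library are available. Lean on these libraries where they do the work, as an engineer would, in place of code of your own. Each camera call takes 0.05 s, during which the arm holds its last target. There are 200 camera calls.

## Working session

There is one attempt and no reset: what is moved stays moved. The work goes in short steps, Python scripts to look and compute and a tool call to move; the robot and the scene stay as the last step left them, time stands still between calls to the robot, and variables do not carry over. Pictures are saved under pics/ and viewed, at most 10 in all, crops included, and the job is handed in when it is done.

Besides the shell and the picture viewer there is one more tool, called after "Request:" in YAML: its name, and indented under it one key for each argument. play_rows: Moves the arm, as the interface text tells. Scaled input: -1 to 1 covers 15 cm each way for a shift and 90 degrees each way for a turn. Its arguments: {"type":"object","properties":{"deltas":{"type":"array"},"force":{"type":"number"}},"required":["deltas"]}

```bash
mkdir -p pics; ls
cat > h.py <<'E'
import numpy as np, cv2
from scipy.spatial.transform import Rotation as R
from station import readout, camera, order
def campose(c,s=None):
    if 'hand_eye' in c:
        T=np.eye(4);T[:3,:3]=R.from_euler('xyz',s['tool_rot'],degrees=True).as_matrix();T[:3,3]=s['eef_pos']
        M=T@np.array(c['hand_eye']);return M[:3,:3],M[:3,3]
    a=np.array(c['attitude'])
    Rm=a if a.shape==(3,3) else R.from_euler('xyz',a,degrees=True).as_matrix()
    return Rm,np.array(c['xyz'])
def ray(c,u,v,s=None):
    d=np.array([(u-c['cx'])/c['fx'],(v-c['cy'])/c['fy']]);x=d.copy()
    for _ in range(20): x=d/(1+c['k1']*(x@x))
    Rm,p=campose(c,s); return p,Rm@np.array([x[0],x[1],1.])
def onz(c,u,v,z,s=None):
    p,d=ray(c,u,v,s);return p+d*(z-p[2])/d[2]
def proj(c,P,s=None):
    Rm,p=campose(c,s);q=Rm.T@(np.array(P)-p);x=q[:2]/q[2];x=x*(1+c['k1']*(x@x))
    return x[0]*c['fx']+c['cx'],x[1]*c['fy']+c['cy']
E
python3 - <<'E'
from h import *
s=readout.sense();print(s)
for n in('scene','top','wrist'):
    c=camera(n);cv2.imwrite(f'pics/{n}0.png',c['color'][:,:,::-1]);print({k:v for k,v in c.items() if k!='color'})
E
```

```text
pics
{'time': 0.0, 'joints': array([-7.76068548e+01,  2.83158435e+01,  7.71267589e+01, -3.80092729e-04,
        7.46292169e+01, -5.47192893e+00]), 'qd': array([-0.10234375,  0.05503904, -0.16441968, -0.01683738,  0.07650571,
       -0.06129084]), 'tau': array([ 8.05344771e-04, -8.78825140e+01, -3.81866384e+01,  7.09778653e-02,
        5.31575724e-02, -7.62584568e-05]), 'eef_pos': array([ 0.19170437, -0.59472187,  0.40412991]), 'tool_rot': array([-1.79928473e+02, -6.48384254e-03,  1.78651710e+01]), 'force': array([ 0.60027582, -0.33274646,  0.67367029]), 'torque': array([-0.0314276 , -0.02865035,  0.02374988]), 'grip_force': 0.0, 'gripper_width': 1.0034973478832097}
{'fx': 593.8707157908638, 'fy': 593.8707157908638, 'cx': 311.6325872785659, 'cy': 229.41343424130642, 'k1': -0.12909793873777226, 'xyz': array([ 1.347212  , -0.33489279,  0.56410604]), 'attitude': array([-121.43976369,    0.63101384,   65.4723492 ])}
{'fx': 612.0080506772205, 'fy': 612.0080506772205, 'cx': 321.46711310676915, 'cy': 236.21713664682287, 'k1': -0.19835683513961289, 'xyz': array([0.53271584, 0.01484796, 1.21842492]), 'attitude': array([-174.61934526,   -0.25691531,  -91.152516  ])}
{'fx': 427.3107072765712, 'fy': 427.3107072765712, 'cx': 323.8409326905496, 'cy': 243.7915711040958, 'k1': -0.05897097178013081, 'hand_eye': array([[ 1.12151525e-03, -9.56593043e-01, -2.91424935e-01,
         8.20981834e-02],
       [ 9.99999362e-01,  1.03433330e-03,  4.53216192e-04,
        -9.43037603e-04],
       [-1.32112940e-04, -2.91425258e-01,  9.56593593e-01,
         1.91614553e-02],
       [ 0.00000000e+00,  0.00000000e+00,  0.00000000e+00,
         1.00000000e+00]])}
```

View pics/top0.png

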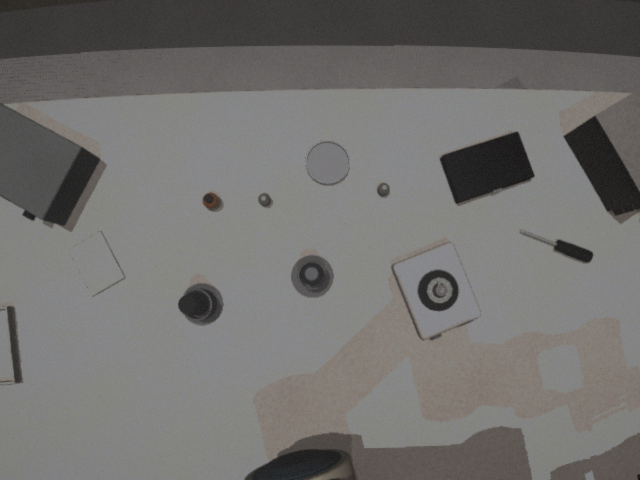

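View pics/scene0.png

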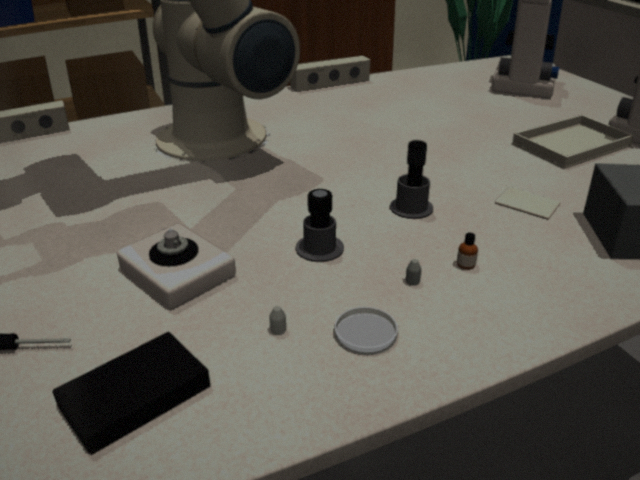

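The scene picture shows the tall black-headed tube in the right cup, head at about (416,148) (top view ~(200,303)). The eyepiece is in the middle cup at (320,200), and the light base and spigot are at (172,240), or (438,290) in top view. I'll zoom in on both for measuring.

Run:
```python
from h import *
a=cv2.imread('pics/top0.png');b=cv2.imread('pics/scene0.png')
z=lambda i,x,y,w,h,k:cv2.convertScaleAbs(cv2.resize(i[y:y+h,x:x+w],None,fx=k,fy=k,interpolation=cv2.INTER_CUBIC),alpha=1.8)
p=np.hstack([z(a,160,260,80,80,4),z(a,385,235,100,80,4)]);q=np.hstack([z(b,375,130,80,90,4)[:280],z(b,120,215,100,70,4)])
cv2.imwrite('pics/z0.png',np.vstack([p[:, :720],q[:, :720]]))
```

```text
(no output)
```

View pics/z0.png

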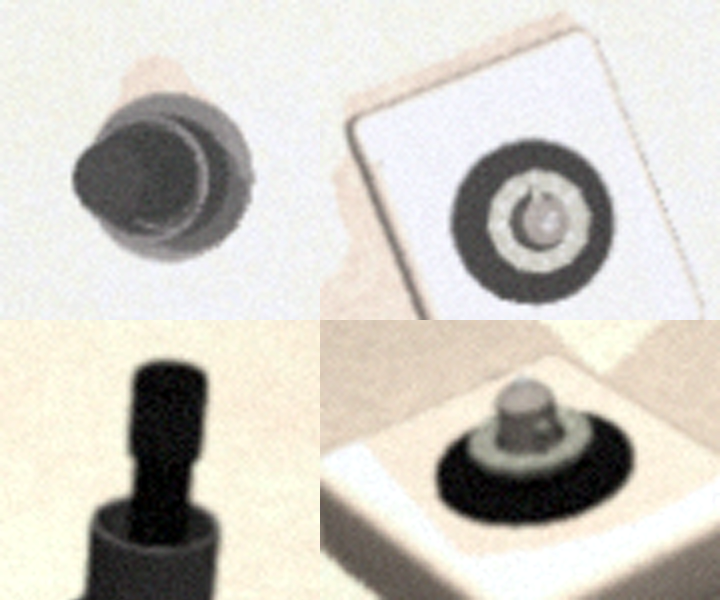

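Run:
```python
from h import *
t=camera('top');c=camera('scene')
print('holder foot',onz(t,203,304.5,.004),'rim',onz(t,198,304.5,.06),onz(c,413.3,180.5,.06))
print('head top scene',onz(c,417.75,142,.136),'head mid-bottom',onz(c,415.75,163,.096))
print('spigot ring',onz(t,440,290,.057),'disk',onz(t,438,290.3,.045),'tip',onz(t,441.2,289.8,.082),onz(c,170.7,230,.082))
s=readout.sense(); 
for P in([.43,.21,.1],[.43,-.2,.06]):print(proj(camera('wrist'),P,s))
```

```text
holder foot [0.51511407 0.24562512 0.004     ] rim [0.51603342 0.24462528 0.06      ] [0.51665912 0.24846309 0.06      ]
head top scene [0.51313445 0.25378471 0.136     ] head mid-bottom [0.51698111 0.25047668 0.096     ]
spigot ring [ 0.53439476 -0.21677631  0.057     ] disk [ 0.53393984 -0.21523293  0.045     ] tip [ 0.53467027 -0.21408077  0.082     ] [ 0.53345634 -0.21315969  0.082     ]
(np.float64(1454.2611003154789), np.float64(993.449718975005))
(np.float64(-100.40586375893724), np.float64(-248.19661809566804))
```

Request:
play_rows:
  deltas:
    - [[0.25,-0.14,0,0,0,0.0663,1],[0.5,-0.28,0,0,0,0.132,1],[0.75,-0.42,0,0,0,0.1985,1],[1,-0.57,0,0,0,0.1985,1],[1,-0.57,0,0,0,0.1985,1]]

```text
time: 0.85
eef_pos: [0.3108, -0.464, 0.4048]
tool_rot: [-179.9, -0.0, 0.2]
force: [-0.9, -0.6, 0.4]
gripper_width: 0.998
grip_force: 0.0
```

Request:
play_rows:
  deltas:
    - [[0.25,-0.25,0,0,0,0,1],[0.5,-0.5,0,0,0,0,1],[0.75,-0.75,0,0,0,0,1],[1,-1,0,0,0,0,1],[1,-1,0,0,0,0,1]]

```text
time: 1.35
eef_pos: [0.4607, -0.3146, 0.4048]
tool_rot: [-180.0, -0.0, 0.2]
force: [-0.2, 0.0, 0.7]
gripper_width: 1.0
grip_force: 0.0
```

Request:
play_rows:
  deltas:
    - [[0.2,-0.25,0.1,0,0,0,1],[0.4,-0.5,0.2,0,0,0,1],[0.49,-0.66,0.23,0,0,0,1],[0.49,-0.66,0.23,0,0,0,1],[0.49,-0.66,0.23,0,0,0,1]]

```text
time: 1.85
eef_pos: [0.5318, -0.2186, 0.3701]
tool_rot: [180.0, 0.0, 0.1]
force: [-0.0, -0.3, 0.1]
gripper_width: 1.001
grip_force: 0.0
```

Run:
```python
from h import *
s=readout.sense();c=camera('wrist');im=c['color'][:,:,::-1];cv2.imwrite('pics/w1.png',im)
print(s['eef_pos'],s['tool_rot'],s['joints'])
for P in([.534,-.2155,.057],[.534,-.2155,.082]):print(proj(c,P,s))
np.save('w1.npy',np.r_[s['eef_pos'],s['tool_rot']])
```

```text
[ 0.53183783 -0.2186104   0.37010689] [1.79988149e+02 1.98881083e-02 6.56561606e-02] [-2.82887109e+01  2.63408764e+01  8.67971846e+01 -2.16110641e-02
  6.68738142e+01  6.16541209e+01]
(np.float64(320.14525861601487), np.float64(230.40635988839892))
(np.float64(319.84614414437476), np.float64(240.3752649708482))
```

View pics/w1.png

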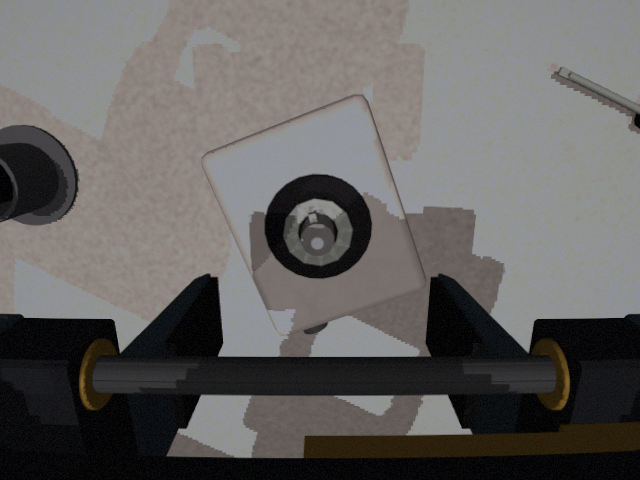

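The wrist view shows the spigot tip at (318,242), the seat ring around (318,230) and the pin near (313,212). This is within 2 px of the prediction, so next I refine with the black disk and move over to the tube.

Run:
```python
from h import *
v=np.load('w1.npy');s=dict(eef_pos=v[:3],tool_rot=v[3:]);c=camera('wrist');im=cv2.imread('pics/w1.png')
g=im.max(2)
m=((g<45)*255).astype(np.uint8);m[:150]=0;m[290:]=0;m[:,:240]=0;m[:,400:]=0
k=max(cv2.findContours(m,cv2.RETR_EXTERNAL,cv2.CHAIN_APPROX_NONE)[0],key=cv2.contourArea)
e=cv2.fitEllipse(k);print(e,onz(c,*e[0],.045,s),onz(c,*e[0],.047,s))
print('tip',onz(c,318,242,.081,s))
b=im[:,:,::-1].astype(int);r=((g>95)*255).astype(np.uint8);mm=np.zeros_like(r);cv2.circle(mm,(318,230),42,255,-1);r&=mm
k=max(cv2.findContours(r,cv2.RETR_EXTERNAL,cv2.CHAIN_APPROX_NONE)[0],key=cv2.contourArea)
e=cv2.fitEllipse(k);print(e,onz(c,*e[0],.056,s))
```

```text
((317.7040100097656, 226.02215576171875), (102.48687744140625, 105.52537536621094), 90.0968017578125) [ 0.53409935 -0.21360241  0.045     ] [ 0.53461957 -0.21363004  0.047     ]
tip [ 0.53258306 -0.21427441  0.081     ]
((317.3881530761719, 211.876708984375), (24.948667526245117, 52.30244064331055), 86.7051010131836) [ 0.54726896 -0.21355028  0.056     ]
```

Request:
play_rows:
  deltas:
    - [[0,-0.25,0,0,0,0,1],[0,-0.5,-0.1,0,0,0,1],[0,-0.75,-0.2,0,0,0,1],[0,-1,-0.25,0,0,0,1]]

```text
time: 2.35
eef_pos: [0.5316, -0.0685, 0.4092]
tool_rot: [180.0, -0.1, -0.1]
force: [0.9, 0.3, 0.5]
gripper_width: 0.999
grip_force: 0.0
```

Request:
play_rows:
  deltas:
    - [[0,-0.25,-0.1,0,0,0,1],[0,-0.5,-0.15,0,0,0,1],[0,-0.75,-0.2,0,0,0,1],[0,-1,-0.25,0,0,0,1]]

```text
time: 2.75
eef_pos: [0.5316, 0.0817, 0.4461]
tool_rot: [180.0, -0.1, -0.1]
force: [0.6, -0.6, -0.7]
gripper_width: 1.003
grip_force: 0.0
```

Request:
play_rows:
  deltas:
    - [[-0.03,-0.3,0,0,0,0,1],[-0.06,-0.6,0,0,0,0,1],[-0.1,-1,0,0,0,0,1],[-0.1,-1,0,0,0,0,1],[-0.1,-1,0,0,0,0,1],[-0.1,-1,0,0,0,0,1]]

```text
time: 3.35
eef_pos: [0.5171, 0.2302, 0.4453]
tool_rot: [180.0, -0.0, -0.1]
force: [0.0, -0.7, 1.0]
gripper_width: 1.001
grip_force: 0.0
```

Run:
```python
from h import *
s=readout.sense();c=camera('wrist');im=c['color'][:,:,::-1];cv2.imwrite('pics/w2.png',im)
print(s['eef_pos'],s['tool_rot'])
for P in([.5165,.2465,.06],[.5165,.2485,.136]):print(proj(c,P,s))
np.save('w2.npy',np.r_[s['eef_pos'],s['tool_rot']])
```

```text
[0.51712263 0.23016205 0.44532649] [ 1.79974156e+02 -1.14070158e-02 -5.13234313e-02]
(np.float64(305.59241277460444), np.float64(212.14782312618198))
(np.float64(298.4279372794295), np.float64(235.85711959999145))
```

View pics/w2.png

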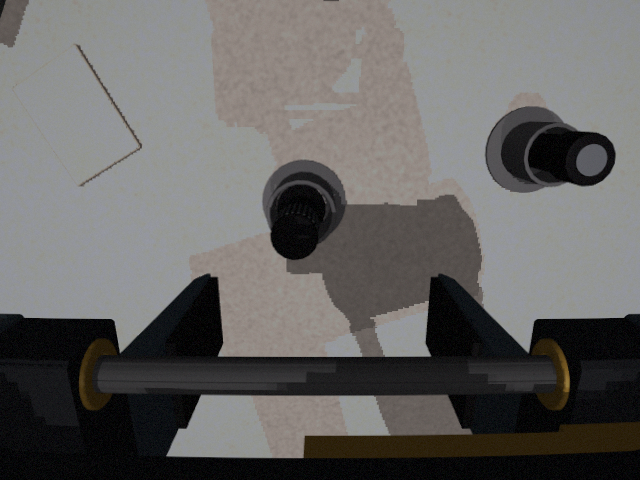

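The head top centre is at about (294.5,236) and the holder foot centre at (304,201). The tube leans slightly towards +y.

Run:
```python
from h import *
v=np.load('w2.npy');s=dict(eef_pos=v[:3],tool_rot=v[3:]);c=camera('wrist');im=cv2.imread('pics/w2.png')
print('foot',onz(c,304,201,.003,s),'top',onz(c,294.5,236.5,.136,s))
for P in([.5165,.2475,.136],[.5165,.2475,.096]):print(proj(c,P,s))
z=cv2.convertScaleAbs(cv2.resize(im[150:270,235:375],None,fx=4,fy=4,interpolation=cv2.INTER_CUBIC),alpha=3)
b=cv2.imread('pics/scene0.png')[130:220,375:455];b=cv2.convertScaleAbs(cv2.resize(b,None,fx=3,fy=3,interpolation=cv2.INTER_CUBIC),alpha=5)
o=np.zeros((480,800,3),np.uint8);o[:,:560]=z;o[:270,560:]=b;cv2.imwrite('pics/z2.png',o)
```

```text
foot [0.51512744 0.25041353 0.003     ] top [0.5160278  0.25128297 0.136     ]
(np.float64(299.8429157056099), np.float64(235.85632547764075))
(np.float64(302.51312831569436), np.float64(222.111254835799))
```

View pics/z2.png

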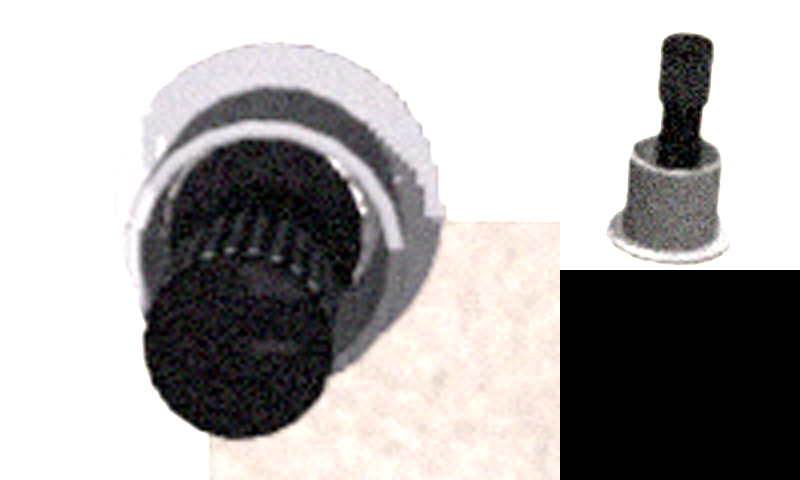

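Request:
play_rows:
  deltas:
    - [[-0.01,-0.14,0.0,0,0,0,1],[-0.01,-0.14,0.2,0,0,0,1],[-0.01,-0.14,0.45,0,0,0,1],[-0.01,-0.14,0.7,0,0,0,1],[-0.01,-0.14,0.9,0,0,0,1],[-0.01,-0.14,1,0,0,0,1],[-0.01,-0.14,1,0,0,0,1]]

```text
time: 4.15
eef_pos: [0.5151, 0.251, 0.2934]
tool_rot: [179.9, 0.2, -0.1]
force: [-0.3, 0.5, 0.0]
gripper_width: 0.996
grip_force: 0.0
```

Request:
play_rows:
  deltas:
    - [[0,0,0.05,0,0,0,0.8],[0,0,0.05,0,0,0,0.6],[0,0,0.05,0,0,0,0.5],[0,0,0.05,0,0,0,0.45],[0,0,0.05,0,0,0,0.4],[0,0,0.05,0,0,0,0.35],[0,0,0.05,0,0,0,0.3],[0,0,0.05,0,0,0,0.25]]
  force: 25

```text
time: 4.95
eef_pos: [0.5152, 0.2526, 0.2877]
tool_rot: [180.0, 0.0, 0.0]
force: [-0.4, 0.2, -0.2]
gripper_width: 0.365
grip_force: 25.0
```

Run:
```python
from h import *
s=readout.sense();print(s['eef_pos'],s['force'],s['torque'],s['gripper_width'],s['grip_force'],s['tool_rot'])
```

```text
[0.5152326  0.25255365 0.28773867] [-0.39291022  0.18153184 -0.16809835] [0.07044834 0.00190698 0.00279161] 0.36531959049215545 24.964683651924133 [1.79999277e+02 3.20538132e-03 4.20510559e-03]
```

Request:
play_rows:
  deltas:
    - [[0,0,-0.1,0,0,0,0.25],[0,0,-0.25,0,0,0,0.25],[0,0,-0.4,0,0,0,0.25],[0,0,-0.6,0,0,0,0.25],[0,0,-0.8,0,0,0,0.25],[0,0,-1,0,0,0,0.25],[0,0,-1,0,0,0,0.25]]
  force: 40

```text
time: 5.65
eef_pos: [0.5158, 0.2528, 0.4415]
tool_rot: [-179.9, -0.3, 0.0]
force: [-0.1, -0.2, -2.2]
gripper_width: 0.366
grip_force: 40.0
```

Request:
play_rows:
  deltas:
    - [[0.02,0.2,0,0,0,0,0.25],[0.04,0.4,0,0,0,0,0.25],[0.06,0.6,0,0,0,0,0.25],[0.08,0.8,0,0,0,0,0.25],[0.1,1,0,0,0,0,0.25]]

```text
time: 6.15
eef_pos: [0.53, 0.1013, 0.4368]
tool_rot: [180.0, 0.1, 0.0]
force: [1.2, -0.3, -1.8]
gripper_width: 0.364
grip_force: 40.0
```

Request:
play_rows:
  deltas:
    - [[0.0,0.25,0,0,0,0,0.25],[0.0,0.5,0,0,0,0,0.25],[0.0,0.75,0,0,0,0,0.25],[0,1,0,0,0,0,0.25]]

```text
time: 6.55
eef_pos: [0.5299, -0.0489, 0.4369]
tool_rot: [-180.0, 0.1, 0.0]
force: [0.7, -0.5, -2.2]
gripper_width: 0.367
grip_force: 40.0
```

Request:
play_rows:
  deltas:
    - [[0.0,0.25,0,0,0,0,0.25],[0.0,0.5,0,0,0,0,0.25],[0.0,0.75,0,0,0,0,0.25],[0,1,0,0,0,0,0.25],[0,1,0,0,0,0,0.25],[0,1,0,0,0,0,0.25]]

```text
time: 7.15
eef_pos: [0.53, -0.1981, 0.4367]
tool_rot: [-180.0, 0.1, -0.1]
force: [-0.3, -0.3, -1.7]
gripper_width: 0.369
grip_force: 40.0
```

Run:
```python
from h import *
s=readout.sense();print(s['eef_pos'],s['force'],s['torque'],s['gripper_width'],s['grip_force'],s['tool_rot'])
a=[]
for n in('scene','top','wrist'):
    c=camera(n);cv2.imwrite(f'pics/{n}3.png',c['color'][:,:,::-1])
z=lambda i,x,y,w,h,k:cv2.convertScaleAbs(cv2.resize(i[y:y+h,x:x+w],None,fx=k,fy=k,interpolation=cv2.INTER_CUBIC),alpha=2)
im=cv2.imread('pics/scene3.png');print(proj(camera('scene'),[.53,-.2,.16]))
cv2.imwrite('pics/z3.png',np.hstack([z(im,90,120,160,180,3)[:480],cv2.convertScaleAbs(cv2.imread('pics/wrist3.png')[:,180:480],alpha=1.8)]))
```

```text
[ 0.52998336 -0.19809289  0.4367105 ] [-0.29255877 -0.30063571 -1.74981364] [ 0.04220518 -0.00136712 -0.01336649] 0.369263850712096 39.956796169281006 [-1.79950662e+02  7.67244624e-02 -9.56135091e-02]
(np.float64(171.91173054136732), np.float64(183.1551720730359))
```

View pics/z3.png

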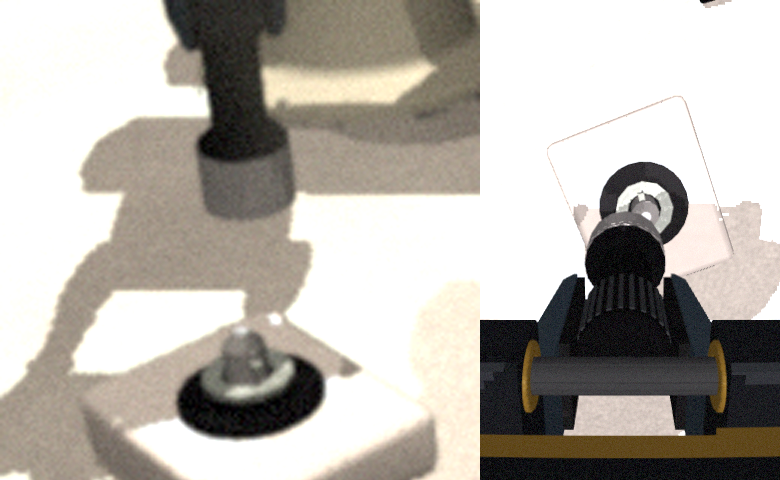

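Run:
```python
from h import *
s=readout.sense();c=camera('scene');w=camera('wrist')
p=s['eef_pos']
for z,n in((.282,'foot'),(.248,'collartop'),(.172,'grip')):
    P=p-[0,0,z]; u=proj(c,P); print(n,P,u,((u[0]-90)*3,(u[1]-120)*3),proj(w,P,s))
# scene edges of collar
im=cv2.imread('pics/scene3.png').max(2).astype(int)
for r in (176,180,184,188):print(r,im[r,150:196].tolist())
```

```text
foot [ 0.5302781  -0.19653962  0.15552069] (np.float64(174.5554826711166), np.float64(185.39411869466377)) (np.float64(253.66644801334982), np.float64(196.18235608399132)) (np.float64(324.84502399475133), np.float64(246.2874476326066))
collartop [ 0.5302781  -0.19653962  0.18952069] (np.float64(171.70079352751804), np.float64(165.14900723647423)) (np.float64(245.10238058255413), np.float64(135.4470217094227)) (np.float64(324.9708549029171), np.float64(264.08032636658135))
grip [ 0.5302781  -0.19653962  0.26552069] (np.float64(165.10002344994433), np.float64(117.13594531572284)) (np.float64(225.300070349833), np.float64(-8.592164052831492)) (np.float64(325.42318194045595), np.float64(328.27937262801095))
176 [90, 88, 86, 86, 86, 76, 56, 50, 48, 51, 51, 46, 54, 48, 49, 48, 55, 51, 53, 52, 53, 55, 58, 55, 53, 56, 57, 52, 58, 57, 54, 48, 48, 50, 45, 45, 51, 58, 80, 84, 88, 86, 83, 85, 83, 83]
180 [85, 86, 85, 79, 84, 78, 74, 49, 43, 42, 47, 49, 46, 50, 48, 53, 52, 54, 53, 52, 52, 52, 53, 56, 51, 55, 55, 56, 57, 58, 51, 52, 50, 52, 48, 51, 48, 54, 69, 79, 86, 86, 85, 88, 86, 82]
184 [85, 83, 83, 86, 81, 83, 78, 66, 46, 46, 50, 48, 48, 47, 52, 51, 54, 49, 48, 53, 51, 54, 60, 59, 54, 56, 56, 55, 50, 58, 59, 55, 53, 53, 54, 45, 47, 50, 86, 121, 124, 120, 103, 99, 97, 97]
188 [82, 82, 79, 84, 79, 79, 83, 75, 59, 49, 47, 49, 51, 49, 53, 49, 53, 49, 55, 49, 54, 57, 57, 58, 60, 58, 58, 51, 55, 53, 54, 56, 51, 50, 53, 57, 72, 100, 135, 143, 144, 145, 146, 142, 143, 149]
```

Request:
play_rows:
  deltas:
    - [[0.023,0.11,0.1,0,0,0,0.25],[0.023,0.11,0.25,0,0,0,0.25],[0.023,0.11,0.4,0,0,0,0.25],[0.023,0.11,0.43,0,0,0,0.25],[0.023,0.11,0.43,0,0,0,0.25],[0.023,0.11,0.43,0,0,0,0.25]]

```text
time: 8.05
eef_pos: [0.5341, -0.2142, 0.374]
tool_rot: [180.0, -0.1, 0.0]
force: [0.6, -0.1, -2.1]
gripper_width: 0.371
grip_force: 40.0
```

Run:
```python
from h import *
P=[]
for n in('scene','top','wrist','wrist'):
    c=camera(n);cv2.imwrite(f'pics/{n}4.png',c['color'][:,:,::-1]);s=readout.sense();P.append(s['eef_pos'])
print(np.mean(P,0),s['force'],s['joints'])
z=lambda i,x,y,w,h,k:cv2.convertScaleAbs(cv2.resize(i[y:y+h,x:x+w],None,fx=k,fy=k,interpolation=cv2.INTER_CUBIC),alpha=2)
im=cv2.imread('pics/scene4.png')
cv2.imwrite('pics/z4.png',np.hstack([z(im,110,180,120,120,4),cv2.convertScaleAbs(cv2.imread('pics/wrist4.png')[:,180:480],alpha=1.8)]))
```

```text
[ 0.53397629 -0.21408714  0.37417485] [ 0.09608121  0.40931415 -1.78611087] [-2.77930240e+01  2.60831069e+01  8.65409412e+01  1.21431051e-03
  6.72929092e+01  6.22005746e+01]
```

View pics/z4.png

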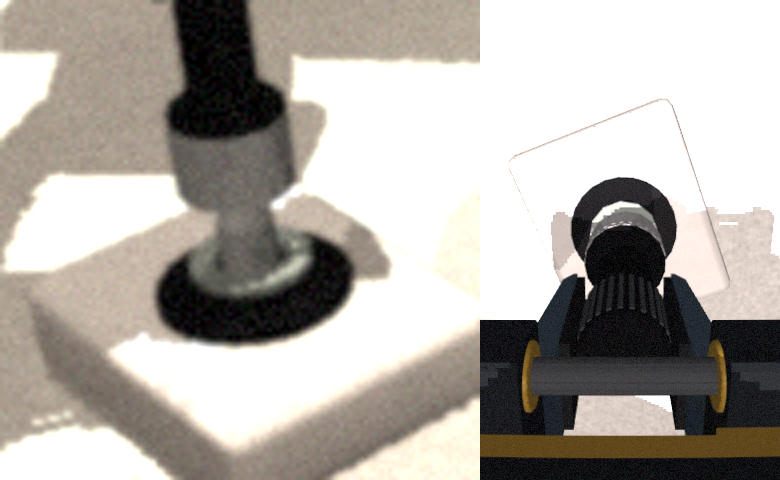

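The collar sits over the spigot to within about 1 mm (foot centre (237,190), expected about 240). I'll lower it now while watching the force.

Request:
play_rows:
  deltas:
    - [[0,0,0.04,0,0,0,0.25],[0,0,0.08,0,0,0,0.25],[0,0,0.11,0,0,0,0.25],[0,0,0.135,0,0,0,0.25],[0,0,0.135,0,0,0,0.25]]

```text
time: 8.75
eef_pos: [0.5336, -0.2139, 0.3522]
tool_rot: [-180.0, 0.1, -0.0]
force: [0.6, 0.1, -2.0]
gripper_width: 0.367
grip_force: 40.0
```

Request:
play_rows:
  deltas:
    - [[0,0,0.007,0,0,0,0.25],[0,0,0.013,0,0,0,0.25],[0,0,0.013,0,0,0,0.25],[0,0,0.013,0,0,0,0.25]]

```text
time: 9.15
eef_pos: [0.5338, -0.214, 0.3511]
tool_rot: [180.0, -0.0, -0.0]
force: [-0.2, 0.1, -2.1]
gripper_width: 0.369
grip_force: 40.0
```

Request:
play_rows:
  deltas:
    - [[0,0,0.007,0,0,0,0.25],[0,0,0.007,0,0,0,0.25],[0,0,0.007,0,0,0,0.25]]

```text
time: 9.45
eef_pos: [0.5337, -0.214, 0.35]
tool_rot: [180.0, -0.0, -0.0]
force: [0.0, 0.2, -1.3]
gripper_width: 0.369
grip_force: 40.0
```

Request:
play_rows:
  deltas:
    - [[0,0,0.007,0,0,0,0.25],[0,0,0.007,0,0,0,0.25],[0,0,0.007,0,0,0,0.25]]

```text
time: 9.75
eef_pos: [0.5337, -0.214, 0.3489]
tool_rot: [-180.0, 0.0, 0.0]
force: [-0.5, 0.2, -1.4]
gripper_width: 0.365
grip_force: 40.0
```

Request:
play_rows:
  deltas:
    - [[0,0,0.007,0,0,0,0.25],[0,0,0.007,0,0,0,0.25],[0,0,0.007,0,0,0,0.25]]

```text
time: 10.05
eef_pos: [0.5337, -0.214, 0.3478]
tool_rot: [-180.0, 0.0, 0.0]
force: [0.2, 0.6, -1.5]
gripper_width: 0.364
grip_force: 40.0
```

Request:
play_rows:
  deltas:
    - [[0,0,0.007,0,0,0,0.25],[0,0,0.007,0,0,0,0.25],[0,0,0.007,0,0,0,0.25]]

```text
time: 10.35
eef_pos: [0.5337, -0.214, 0.3468]
tool_rot: [-180.0, 0.0, -0.0]
force: [-0.4, 0.1, -1.7]
gripper_width: 0.37
grip_force: 40.0
```

Request:
play_rows:
  deltas:
    - [[0,0,0.01,0,0,0,0.25],[0,0,0.02,0,0,0,0.25],[0,0,0.02,0,0,0,0.25],[0,0,0.02,0,0,0,0.25]]

```text
time: 10.75
eef_pos: [0.5337, -0.214, 0.3437]
tool_rot: [-180.0, 0.0, -0.0]
force: [-0.4, 0.9, -1.5]
gripper_width: 0.366
grip_force: 40.0
```

Run:
```python
from h import *
P=[];F=[]
for n in('scene','top','wrist','wrist'):
    c=camera(n);cv2.imwrite(f'pics/{n}5.png',c['color'][:,:,::-1]);s=readout.sense();P.append(s['eef_pos']);F.append(np.r_[s['force'],s['torque']])
print(np.mean(P,0),np.mean(F,0))
z=lambda i,x,y,w,h,k:cv2.convertScaleAbs(cv2.resize(i[y:y+h,x:x+w],None,fx=k,fy=k,interpolation=cv2.INTER_CUBIC),alpha=2)
im=cv2.imread('pics/scene5.png')
cv2.imwrite('pics/z5.png',z(im,110,130,120,150,4))
```

```text
[ 0.53374573 -0.21397975  0.34383254] [-0.33775203  0.0600034  -1.27401794  0.02017835  0.03717938  0.00361954]
```

View pics/z5.png

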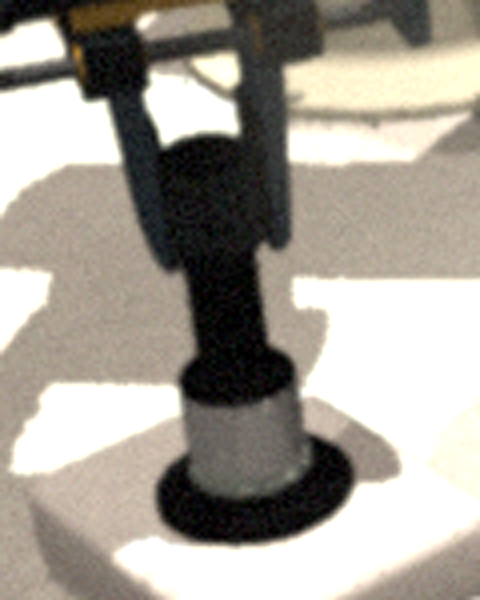

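The collar is just above the sprung ring with no contact force and the head is still seated in the fingers. The foot is about 7 mm below pin level, so the keyway happened to line up already. Next I push it home.

Request:
play_rows:
  deltas:
    - [[0,0,0.01,0,0,0,0.25],[0,0,0.02,0,0,0,0.25],[0,0,0.03,0,0,0,0.25],[0,0,0.03,0,0,0,0.25],[0,0,0.03,0,0,0,0.25]]
  force: 58

```text
time: 11.45
eef_pos: [0.5337, -0.214, 0.3393]
tool_rot: [-180.0, 0.0, -0.0]
force: [0.1, -1.6, -1.4]
gripper_width: 0.361
grip_force: 58.0
```

Request:
play_rows:
  deltas:
    - [[0,0,0.01,0,0,0,0.25],[0,0,0.013,0,0,0,0.25],[0,0,0.013,0,0,0,0.25],[0,0,0.013,0,0,0,0.25]]

```text
time: 11.85
eef_pos: [0.5338, -0.214, 0.3376]
tool_rot: [180.0, -0.0, 0.0]
force: [0.5, 0.7, 2.7]
gripper_width: 0.366
grip_force: 58.0
```

The spring ring is met right where expected, at foot height of about 57 mm. I keep pressing to the stop.

Request:
play_rows:
  deltas:
    - [[0,0,0.01,0,0,0,0.25],[0,0,0.02,0,0,0,0.25],[0,0,0.025,0,0,0,0.25],[0,0,0.025,0,0,0,0.25],[0,0,0.025,0,0,0,0.25]]

```text
time: 12.35
eef_pos: [0.5338, -0.214, 0.3339]
tool_rot: [180.0, -0.0, -0.0]
force: [-0.1, 1.0, 7.6]
gripper_width: 0.363
grip_force: 58.0
```

Request:
play_rows:
  deltas:
    - [[0,0,0.005,0,0,0,0.25],[0,0,0.005,0,0,0,0.25],[0,0,0.005,0,0,0,0.25]]

```text
time: 12.65
eef_pos: [0.5339, -0.214, 0.3335]
tool_rot: [180.0, -0.1, -0.0]
force: [-3.0, -0.1, 14.4]
gripper_width: 0.36
grip_force: 58.0
```

Request:
play_rows:
  deltas:
    - [[0,0,0.002,0,0,0,0.25],[0,0,0.002,0,0,0,0.25],[0,0,0.002,0,0,0,0.25],[0,0,0.002,0,0,0,0.25],[0,0,0.002,0,0,0,0.25],[0,0,0.002,0,0,0,0.25]]

```text
time: 13.25
eef_pos: [0.5339, -0.2141, 0.3335]
tool_rot: [180.0, -0.1, -0.0]
force: [-2.4, 0.4, 16.9]
gripper_width: 0.367
grip_force: 58.0
```

Run:
```python
from h import *
P=[];F=[]
for i in range(5):
    camera('wrist');s=readout.sense();P.append(s['eef_pos']);F.append(s['force'])
print(np.mean(P,0),np.array(F).round(1),s['gripper_width'],s['grip_force'])
```

```text
[ 0.53392335 -0.21405379  0.33349307] [[-2.8  1.1 17.6]
 [-3.1  1.4 19.2]
 [-3.5  0.5 18.2]
 [-3.6  1.5 18.2]
 [-3.   1.  18.4]] 0.36437073581574625 57.98007130622864
```

```bash
python3 -c "
from station import order
print(order.hand_in())"
```

```text
the job is handed in; nothing more can be done
None
```

The tube is home on the spigot, gripped at 58 N and held down against the seat's stop with a steady push of about 18 N; I didn't need to turn it, because a keyway was already lined up with the pin, and the job is handed in (no verdict was returned).

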